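# Back the specimen carousel up one notch

### The job

The specimen carousel has been clicked on one station too far. With a fingertip, flip its ratchet pawl up out of the teeth by the brass knob, push one of the pegs to turn the carousel backward (clockwise seen from above) by exactly one notch, so that the vial which has just passed the red pointer stands at it again, and flip the pawl back down so that it locks in front of the next tooth. Leave the vials standing in their cups, without pushing or gripping them, and do not disturb the bottle, beaker and dish beside the carousel.

Things in the scene. Friction and masses are not known exactly. Their poses are not given: they have to be found in the camera images.
- base: Fixed grey round foot (204 mm across, 16 mm high) of a hand-indexed specimen vial carousel. Origin: on the bench, on the carousel's vertical turning axis; z up; its yaw varies. 'Base x, y' below are offsets from here along its axes. On its -x side a grey post, 54 mm high, carries the pawl (outside the teeth, base x -119 to -106 mm, y 25 to 51 mm).
- carousel (a joint): Angle of the carousel: 0 at the start, grows as it turns backward, CLOCKWISE seen from above; 8 notches, so one notch is 0.785 rad. Light friction (about 1 N at a peg); stays where it is left. Pawl down: backward turning stops hard when a tooth meets the pawl (at 0.03 from the start notch, at 0.81 in the next). Pawl up: turns freely. Forward, the ramps of the teeth lift the pawl.
- carousel_top (a point): On the turning axis, top of the carousel's central post, 73 mm above the bench. The carousel: aluminium plate 191 mm across, top 26 mm above the bench; on its rim (radius 80 to 94 mm) 8 steel ratchet teeth, tops 35 mm above the bench, each with an upright face and a long ramp; 8 white vial cups, 32 mm across, tops at 44 mm, centred 44 mm from the axis; four push pegs.
- pawl (a joint): Angle of the gravity pawl: 0 = down, nose at the root in front of a tooth; about 0.25 = nose on top of a tooth; 0.70 = thrown over on its stop, nose well up. Light arm, heavy brass knob above the pivot. Pushing the knob toward base +y (under 1 N) lifts the nose; beyond about 0.5 it falls over and stays up. Pushed back toward base -y, below about 0.4 it falls in again.
- pawl_knob (a point): Centre of the brass ball knob (19 mm across), 38 mm above the pawl's pivot on a thin stem. Pawl down: base y 28 mm, 80 mm above the bench; thrown up: base y 54 mm, 77 mm above the bench; base x -87 mm always (it swings in the base y-z plane). A fingertip beside the ball, 69 to 72 mm above the bench, pushes the ball and stays clear of the arm, even raised.
- pawl_pivot (a point): Pawl's pivot, fixed to the base, 43 mm above the bench, base x -87 mm, y +38 mm; the axle lies along base x.
- pawl_nose (a point): Middle of the underside of the pawl's nose (10 mm wide along base x, 8 mm along base y), 34 mm from the pivot toward base -y. 27 mm above the bench when the pawl is down.
- pointer_tip (a point): Tip of the flat red index pointer on the base, 43 mm above the bench, 86 mm from the axis, 225 degrees round from base +x (base x and y both negative); its post outside it is 45 mm high. A station stands at the pointer when its cup lies on the line from the axis to this tip.
- peg_0 (a point): Middle of the top of a push peg (upright rod, black sleeve 9 mm across from 45 to 67 mm above the bench, thinner steel below) that turns with the carousel, 70 mm from its axis; at joint 0 it is 22.5 degrees round from base +x, counterclockwise from above. Pushing it sideways turns the carousel. A fingertip 41 mm or more above the bench clears the teeth.
- peg_1 (a point): Middle of the top of a push peg (upright rod, black sleeve 9 mm across from 45 to 67 mm above the bench, thinner steel below) that turns with the carousel, 70 mm from its axis; at joint 0 it is 112.5 degrees round from base +x, counterclockwise from above. Pushing it sideways turns the carousel. A fingertip 41 mm or more above the bench clears the teeth.
- peg_2 (a point): Middle of the top of a push peg (upright rod, black sleeve 9 mm across from 45 to 67 mm above the bench, thinner steel below) that turns with the carousel, 70 mm from its axis; at joint 0 it is 202.5 degrees round from base +x, counterclockwise from above. Pushing it sideways turns the carousel. A fingertip 41 mm or more above the bench clears the teeth.
- peg_3 (a point): Middle of the top of a push peg (upright rod, black sleeve 9 mm across from 45 to 67 mm above the bench, thinner steel below) that turns with the carousel, 70 mm from its axis; at joint 0 it is 292.5 degrees round from base +x, counterclockwise from above. Pushing it sideways turns the carousel. A fingertip 41 mm or more above the bench clears the teeth.
- vial_0: Loose specimen vial with a white cap, 27 mm across, 56 mm tall, standing in a cup of the carousel 44 mm from its axis (tops 82 mm above the bench). Origin: centre of its underside, 26 mm above the bench. Rides along; not to be lifted or knocked over. Vials may have changed places among five neighbouring cups.
- vial_1: Loose specimen vial with a blue cap, 27 mm across, 56 mm tall, standing in a cup of the carousel 44 mm from its axis (tops 82 mm above the bench). Origin: centre of its underside, 26 mm above the bench. Rides along; not to be lifted or knocked over. Vials may have changed places among five neighbouring cups.
- vial_2: Loose specimen vial with a red cap, 27 mm across, 56 mm tall, standing in a cup of the carousel 44 mm from its axis (tops 82 mm above the bench). Origin: centre of its underside, 26 mm above the bench. Rides along; not to be lifted or knocked over. Vials may have changed places among five neighbouring cups.
- vial_3: Loose specimen vial with a white cap, 27 mm across, 56 mm tall, standing in a cup of the carousel 44 mm from its axis (tops 82 mm above the bench). Origin: centre of its underside, 26 mm above the bench. Rides along; not to be lifted or knocked over. Vials may have changed places among five neighbouring cups.
- vial_4: Loose specimen vial with a green cap, 27 mm across, 56 mm tall, standing in a cup of the carousel 44 mm from its axis (tops 82 mm above the bench). Origin: centre of its underside, 26 mm above the bench. Rides along; not to be lifted or knocked over. Vials may have changed places among five neighbouring cups.
- dropper_bottle: Loose amber dropper bottle with black bulb, 33 mm across, 96 mm tall, on the bench beside the carousel. Origin: centre of its underside. Leave alone.
- beaker: Loose clear beaker, 52 mm across, 67 mm tall, on the bench beside the carousel. Origin: centre of its underside. Leave alone.
- petri_dish: Loose petri dish, 67 mm across, 14 mm tall, on the bench beside the carousel. Origin: centre of its underside. Leave alone.

How it is judged (in metres and radians):
On the way, in this order (a step that is already met when the one before it is completed fails the run):
1. the pawl is thrown up out of the teeth (over 0.55 rad) and stays, before the carousel has been turned (within 0.15 rad of its start) (value of joint pawl above 0.55 rad and value of joint carousel between -0.15 and 0.15 rad), for 0.2 s.
2. the carousel has been pushed backward most of a notch (0.5 rad or more) (value of joint carousel above 0.5 rad), for 0.1 s.
At the end, for the whole second after the job is handed in: The carousel is at rest one notch back (0.785 rad, from 0.12 rad short to 0.06 rad over), the pawl is down at the root of the teeth (under 0.1 rad), all five vials stand upright (within 0.2 rad) on the floor of their cups, and bottle, beaker and dish are within 15 mm of where they stood (value of joint carousel between 0.665398 and 0.845398 rad and value of joint pawl below 0.1 rad and velocity of joint carousel between -0.05 and 0.05 rad/s and angle between each of vial_0, vial_1, vial_2, vial_3, vial_4's own z axis and vertical below 0.2 rad and height (world z) of each of vial_0, vial_1, vial_2, vial_3, vial_4 below 0.034 m and distance of each of dropper_bottle, beaker, petri_dish from where it was at the start of the episode below 0.015 m); the robot touches nothing.
It fails at once if the fingers push or grip a vial (over 3 N) (contact force between the fingers and vial_0 above 3 N or contact force between the fingers and vial_1 above 3 N or contact force between the fingers and vial_2 above 3 N or contact force between the fingers and vial_3 above 3 N or contact force between the fingers and vial_4 above 3 N).
It fails at once if the carousel is run back half a notch too far (beyond 1.18 rad) or is turned forward by half a notch (below -0.39 rad) (value of joint carousel above 1.18 rad or value of joint carousel below -0.39 rad).
It fails at once if a vial is lifted (its foot more than 14 mm above the cup's floor) or tipped (over 0.35 rad) (height (world z) of any of vial_0, vial_1, vial_2, vial_3, vial_4 above 0.04 m or angle between any of vial_0, vial_1, vial_2, vial_3, vial_4's own z axis and vertical above 0.35 rad).
It fails at once if the bottle, beaker or dish is shoved, lifted or knocked (moved over 25 mm) (distance of any of dropper_bottle, beaker, petri_dish from where it was at the start of the episode above 0.025 m).
It also fails if it takes over 51 s, if anything falls off the work surface, if the arm or the gripper's body presses on something with over 40 N, if the wrist force passes 120 N, or if a joint passes its speed limit or range.

### The arm

A 6-joint arm with a two-finger parallel gripper is mounted at the origin on the work surface; the furniture and walls round the work are solid. World frame = base frame: x ahead of the robot, y to its left, z up, the work surface at z = 0. Lengths are in mm, angles in rad, forces in N, time in s.
With the tool pointing down it reaches from about 300 to 775 mm from the base axis. Payload 14.6 kg.
Tool frame: the origin (TCP) lies on the mounting face of the last link; the fingertips stand 173 mm ahead of it and the grasp point (between the pads) lies 155 mm ahead of it; z points along the fingers, y is the line along which they close (so a half turn about z gives the same grasp; the last joint's range is limited). The gripper opens to 85 mm and grips with 20 to 120 N. Pads are 22 mm wide; open, the fingers measure 114 mm over their backs; the gripper's body (76 mm by 85 mm) begins 54 mm behind the grasp point. The pads swing forward as they close: fully open they stand 13 mm farther back than shut.
Start: joints at [-1.202, 0.3, 1.521, -0, 1.321, -0.067], TCP at [232.167, -498.587, 404.681] pointing down, gripper open.
Joint ranges: [-3.03, 3.03], [-0.79, 2.21], [0.23, 2.52], [-1.04, 4.18], [0, 3.07], [-2.55, 2.55]. Speed limits (rad/s): [2.22, 2.22, 2.57, 3.14, 3.14, 3.14].

### API

Orientations are given as a rotation vector (axis times angle).
In Python, from workcell import arm gives the robot as it stands. The module is installed in compiled form; this text tells all that it offers.
- The arm moves only by the tool arm_command, never from a script. Its argument "plan" is a list of rows, each a list of 3 entries, a list of its own where there are three numbers: the gripper command: -1 is shut, 1 is fully open, values between are in proportion, then the shift along the tool's x, y, z in cm, then the turn, a rotation vector about the tool's x, y, z in degrees. In form: [[gripper, [x, y, z], [ax, ay, az]], ...]. A call has 1 to 8 rows; each row is the pose to reach, as a shift and turn from the pose commanded when the call began, along the tool's axes at that moment; what a row does not reach only later rows make up. A row lasts 1/12 s, in which the tool goes at most 41.7 mm and 7.16 degrees, less where a joint would pass 70% of its speed; a pose out of reach is approached as far as the arm can. A call with a gripper value outside its range is refused whole. The fingers move at their own pace and stop on an object; the grip force is fixed at half the most. Time passes only in rows, so rows that repeat a pose let the fingers close. It gives the time, the measured TCP pose, the force, the opening and the grip force at its end, in the units of the state.
- arm.state(): the state, without advancing time (a new reading comes with each control period).
- arm.read_camera(name): name is "side" or "top"; returns the picture (400x640x3 uint8, blue, green, red); there is no depth.
- arm.get_calibration(name): a dict with "K" (3x3 intrinsics, pixels), "eye" and "rotation" of the camera in the world. Camera axes: x right, y down, z forward; pixel columns grow to the right and rows downward; lengths in mm; the calibration is good to about 2 mm. A picture is of the moment at which its call begins. get_calibration takes no time and is no camera call.
- arm.sign_off(): hands the job in; it is judged then, once.
The state is a dict: "time": time; "joint_positions": joint angles; "joint_vel": joint speeds; "joint_efforts": joint torques, N m; "eef_pos": TCP position; "eef_rot": TCP orientation; "wrist_force": force on the tool from outside, world axes, zero at the start; "moment": the same for the moment, N m; "grip_width": finger opening in mm; "gripper_force": force on a finger pad.
Only numpy, scipy, OpenCV 4.12 (cv2) and the standard library are available. Lean on these libraries where they do the work, as an engineer would, in place of code of your own. Each camera call takes 0.05 s, during which the arm holds its last target. There are 200 camera calls.

## Working session

There is one attempt and no reset: what is moved stays moved. The work goes in short steps, Python scripts to look and compute and a tool call to move; the robot and the scene stay as the last step left them, time stands still between calls to the robot, and variables do not carry over. Pictures are saved under pics/ and viewed, at most 10 in all, crops included, and the job is handed in when it is done.

Besides the shell and the picture viewer there is one more tool, called after "Request:" as name(argument=value, ...) on one line, values as JSON. arm_command: Moves the arm, as the interface text tells. Its arguments: {"type":"object","properties":{"plan":{"type":"array"}},"required":["plan"]}

```bash
mkdir -p pics; python3 - <<'E'
from workcell import arm
import cv2
for n in("top","side"):
    cv2.imwrite(f"pics/{n}0.png",arm.read_camera(n)); c=arm.get_calibration(n); print(n,c)
s=arm.state();print(s)
E
```

```text
top {'K': array([[384.46800396,   0.        , 319.22485313],
       [  0.        , 384.46800396, 190.82849633],
       [  0.        ,   0.        ,   1.        ]]), 'eye': array([487.05356456,  -9.69181352, 936.27750446]), 'rotation': array([-2.15784928,  2.21385872, -0.08565128])}
side {'K': array([[472.66782233,   0.        , 311.7388829 ],
       [  0.        , 472.66782233, 196.31036008],
       [  0.        ,   0.        ,   1.        ]]), 'eye': array([532.71099098, 667.44596805, 579.32445476]), 'rotation': array([-0.00891361,  2.76388622, -1.4313066 ])}
{'time': 0.1, 'joint_positions': array([-1.20158841e+00,  3.00432857e-01,  1.52151550e+00, -2.32898404e-05,
        1.32074295e+00, -6.65914462e-02]), 'joint_vel': array([-4.09841217e-05, -6.73476481e-04,  5.41580247e-04, -8.24793881e-04,
       -1.58165966e-04, -4.70868957e-04]), 'joint_efforts': array([ 1.54559631e-03, -5.44381070e+01, -3.62370014e+01, -8.74514626e-05,
        3.07370959e-03, -2.40885264e-06]), 'eef_pos': array([ 232.16426671, -498.56660027,  404.16994006]), 'eef_rot': array([-3.06624637e+00, -6.78922553e-01,  2.95062289e-04]), 'wrist_force': array([-0.65177022,  0.54536879,  1.16517032]), 'moment': array([-0.01829479,  0.03096465, -0.0021624 ]), 'gripper_force': 0.0, 'grip_width': 85.57153249491363}
```

View pics/top0.png

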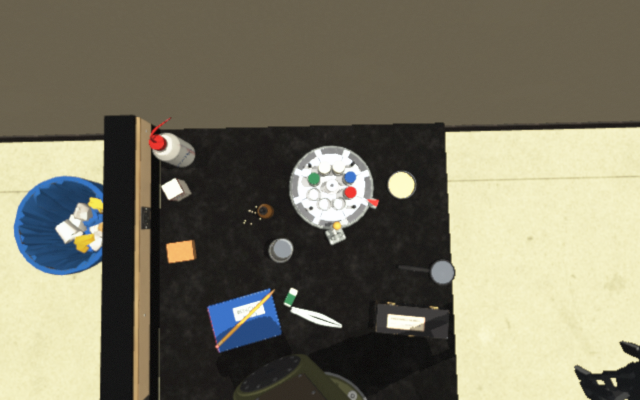

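View pics/side0.png

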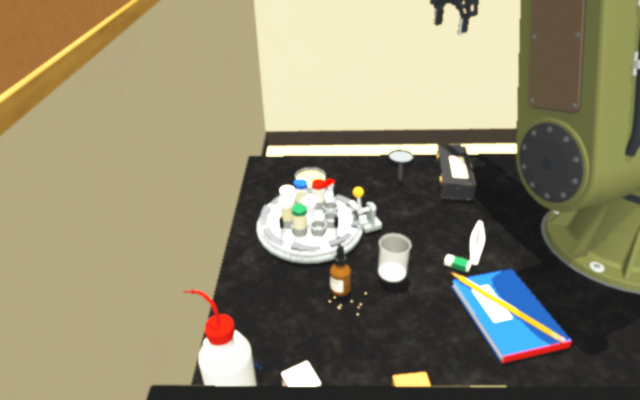

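The top view shows the carousel at about (331,187), red pointer near (373,202), pawl knob near (337,226), bottle (265,211), beaker (281,250) and dish (402,185). I'll enlarge both views.

```bash
cat > h.py <<'E'
import numpy as np, cv2
from scipy.spatial.transform import Rotation as R
from workcell import arm
def proj(n,P):
    c=arm.get_calibration(n); r=R.from_rotvec(c["rotation"]).as_matrix()
    q=(np.atleast_2d(P)-c["eye"])@r@c["K"].T   # rotation: camera->world
    return q[:,:2]/q[:,2:]
def ray(n,uv,z):
    c=arm.get_calibration(n); r=R.from_rotvec(c["rotation"]).as_matrix()
    d=r@np.linalg.solve(c["K"],[uv[0],uv[1],1.]); return c["eye"]+d*(z-c["eye"][2])/d[2]
def crop(n,x0,x1,y0,y1,s,f,img=None):
    im=arm.read_camera(n) if img is None else img
    cv2.imwrite(f,cv2.resize(im[y0:y1,x0:x1],None,fx=s,fy=s,interpolation=cv2.INTER_CUBIC))
E
python3 - <<'E'
from h import *
a=cv2.imread("pics/top0.png");b=cv2.imread("pics/side0.png")
t=cv2.resize(a[140:250,280:420],None,fx=5.5,fy=5.5,interpolation=cv2.INTER_CUBIC); cv2.imwrite("pics/t1.png",t)
s=cv2.resize(b[160:270,245:390],None,fx=5.4,fy=5.4,interpolation=cv2.INTER_CUBIC);cv2.imwrite("pics/s1.png",s)
print(ray("top",(331,187),30),ray("top",(337,226),80),ray("top",(373,202),43))
E
```

```text
[562.31150728 -42.79742831  30.        ] [471.02757074 -51.84793319  80.        ] [ 523.74891153 -139.01207845   43.        ]
```

View pics/t1.png

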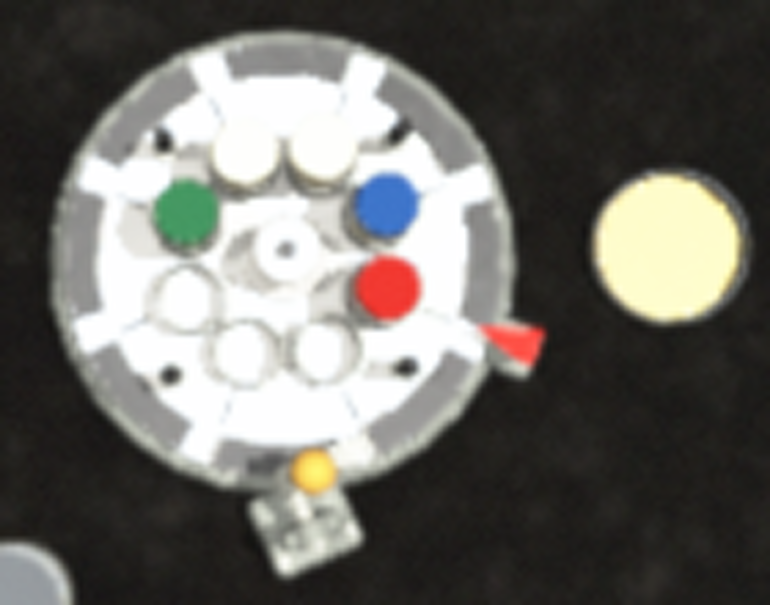

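View pics/s1.png

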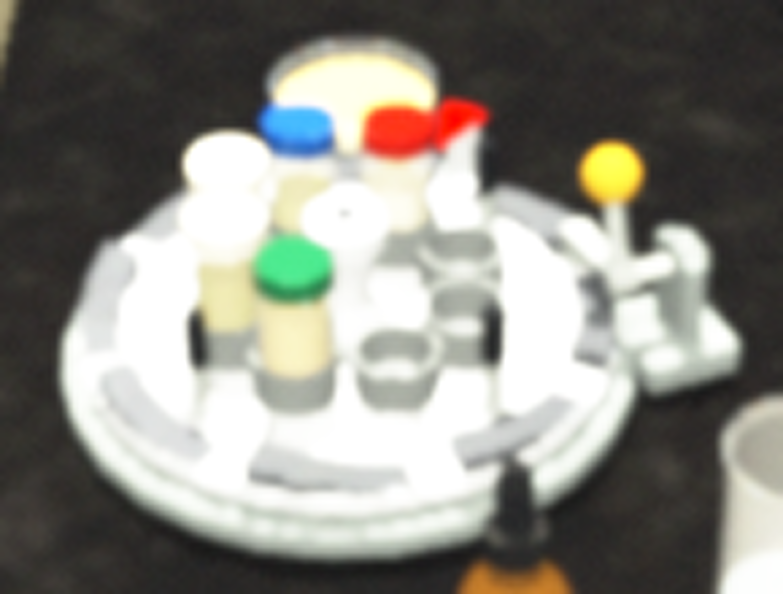

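The top crop shows post top (285,250), knob (314,471), pointer tip (482,328), and pegs at (163,140), (399,131), (407,367), (170,376). The side crop shows post top (343,212) and knob (612,173). I'll fit the base pose from these.

```bash
cat >> h.py <<'E'
def pol(r,d,z): return [r*np.cos(np.radians(d)),r*np.sin(np.radians(d)),z]
E
python3 - <<'E'
from h import *
from scipy.optimize import least_squares
L=np.array([[0,0,73],[-87,28,80],pol(86,225,43)]+[pol(70,22.5+90*k,67) for k in range(4)],float)
ut=(np.array([[285,250],[314,471],[482,328],[163,140],[170,376],[407,367],[399,131]])+.5)/5.5-.5+[280,140]
us=(np.array([[343,212],[612,173]])+.5)/5.4-.5+[245,160]
def W(p,L): return L@R.from_euler('z',p[2]).as_matrix().T+[p[0],p[1],0]
f=lambda p:np.r_[(proj("top",W(p,L))-ut).ravel(),(proj("side",W(p,L[:2]))-us).ravel()]
r=least_squares(f,[560,-40,.4]);p=r.x;print(p,np.degrees(p[2]));print(r.fun.reshape(-1,2).round(2))
ft=lambda p:f(p)[:14]; print(least_squares(ft,[560,-40,.4]).x)
np.save("p.npy",p)
for nm,l in dict(knob=[-87,28,80],knobup=[-87,54,77],pivot=[-87,38,43],ptr=pol(86,225,43),**{f"peg{k}":pol(70,22.5+90*k,67) for k in range(4)}).items(): print(nm,W(p,np.array([l],float))[0].round(1))
for n,uv,z in(("green",(187,213),82),("w1",(246,155),82),("w2",(321,155),82),("blue",(386,205),82),("red",(388,288),82),("bulb",(0,0),0),):
    q=ray("top",(np.array(uv)+.5)/5.5-.5+[280,140],z); b=R.from_euler('z',-p[2]).apply(q-[p[0],p[1],0]); print(n,q.round(1),np.hypot(*b[:2]).round(1),np.degrees(np.arctan2(b[1],b[0])).round(1))
for n,uv,z in(("bottle",(265,211),80),("beaker",(281,247),67),("dish",(401,184.5),14)): print(n,ray("top",uv,z).round(1))
E
```

```text
[ 5.63026599e+02 -4.28655232e+01  4.05952369e-01] 23.259357450617955
[[ 0.26  0.04]
 [ 0.15  0.32]
 [-1.32 -0.24]
 [-0.25 -0.51]
 [ 0.1   0.02]
 [ 0.76 -0.05]
 [ 0.23 -0.53]
 [ 0.67 -0.5 ]
 [ 0.08  0.52]]
[ 5.62745248e+02 -4.28962969e+01  4.04278779e-01]
knob [472.  -51.5  80. ]
knobup [461.8 -27.6  77. ]
pivot [468.1 -42.3  43. ]
ptr [ 531.2 -122.7   43. ]
peg0 [611.9   7.3  67. ]
peg1 [512.9   6.   67. ]
peg2 [514.2 -93.   67. ]
peg3 [613.2 -91.7  67. ]
green [578.4  -2.6  82. ] 43.1 45.8
w1 [601.5 -27.2  82. ] 41.6 -1.1
w2 [600.8 -57.7  82. ] 40.5 -44.7
blue [579.6 -83.5  82. ] 43.9 -91.0
red [545.8 -83.2  82. ] 43.9 -136.3
bulb [685.3  79.5   0. ] 173.0 21.8
bottle [508.4 107.2  80. ]
beaker [427.1  74.4  67. ]
dish [ 565.4 -212.2   14. ]
```

```bash
cat >> h.py <<'E'
P=np.load("p.npy")
def bw(x,y): return R.from_euler('z',P[2]).apply([x,y,0])[:2]+P[:2]
def go(xy,ztip,yaw,TL=173):   # shift (cm) and turn (deg) to put the tip at xy,ztip, tool x at world yaw (deg), tool down
    s=arm.state(); r=R.from_rotvec(s["eef_rot"])
    sh=r.inv().apply(np.array([xy[0],xy[1],ztip+TL])-s["eef_pos"])/10
    x,y=np.cos(np.radians(yaw)),np.sin(np.radians(yaw))
    T=R.from_matrix(np.array([[x,y,0],[y,-x,0],[0,0,-1.]]).T)
    print("shift",sh.round(2),"turn",np.degrees((r.inv()*T).as_rotvec()).round(2))
E
python3 - <<'E'
from h import *
print(bw(-87,-10)); go(bw(-87,-10),150,np.degrees(P[2])); 
E
```

```text
[487.04631291 -86.40856039]
shift [ 40.5  -26.59   8.15] turn [-0.06 -0.    1.71]
```

Request:
arm_command(plan=[[-1,[4,-2.7,0],[0,0,1.7]],[-1,[8,-5.4,0],[0,0,1.7]],[-1,[11.4,-7.6,0],[0,0,1.7]],[-1,[14.8,-9.8,0],[0,0,1.7]],[-1,[18.2,-12,0],[0,0,1.7]],[-1,[21.6,-14.2,0],[0,0,1.7]],[-1,[25,-16.4,0],[0,0,1.7]],[-1,[27,-17.7,0],[0,0,1.7]]])

```text
time: 0.77
eef_pos: [403.1, -221.6, 404.6]
eef_rot: [-3.076, -0.635, -0.0]
wrist_force: [1.2, -0.3, -0.7]
grip_width: 0.1
gripper_force: 0.0
```

```bash
python3 - <<'E'
from h import *
s=arm.state();print(s["time"],s["eef_pos"],s["grip_width"]); go(bw(-87,-10),150,np.degrees(P[2]))
E
```

```text
0.7667 [ 403.11316059 -221.57239109  404.64839268] 0.06236159306178245
shift [13.06 -9.09  8.17] turn [-0.01 -0.01  0.06]
```

Request:
arm_command(plan=[[-1,[3.4,-2.3,1],[0,0,0]],[-1,[6.8,-4.6,3],[0,0,0]],[-1,[10.2,-6.9,5],[0,0,0]],[-1,[13,-9.1,7],[0,0,0]],[-1,[13,-9.1,8.2],[0,0,0]],[-1,[13,-9.1,8.2],[0,0,0]],[-1,[13,-9.1,8.2],[0,0,0]]])

```text
time: 1.35
eef_pos: [485.6, -89.2, 322.3]
eef_rot: [-3.076, -0.635, 0.003]
wrist_force: [-1.2, 0.6, 0.1]
grip_width: 0.0
gripper_force: 0.0
```

```bash
python3 - <<'E'
from h import *
s=arm.state();print(s["time"],s["eef_pos"],s["grip_width"]); go(bw(-87,-10),71,np.degrees(P[2]))
e=s["eef_pos"]
print(proj("side",[[e[0],e[1],e[2]-d] for d in(0,155,173,186)]),proj("top",[e-[0,0,173]]))
a=arm.read_camera("side");crop("side",240,400,90,210,5,"pics/s2.png",a)
E
```

```text
1.35 [485.62612576 -89.19298762 322.34882456] 0.04851885775209915
shift [ 0.25 -0.19  7.83] turn [-0.06  0.09  0.07]
[[353.1456655   55.84181291]
 [350.7998332  140.59997731]
 [350.55885885 149.30671348]
 [350.3883906  155.46596715]] [[356.75784876 218.94534365]]
```

View pics/s2.png

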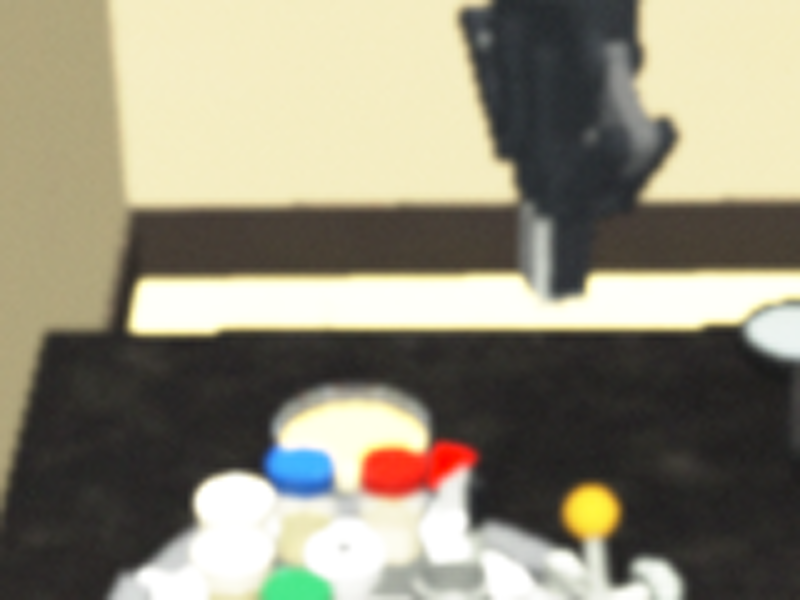

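The side crop shows the shut fingertip at (555,298), i.e. image (351,149.5). That matches the 173 mm tip prediction. The knob is at (592,512), still down. Next I descend beside the knob.

Request:
arm_command(plan=[[-1,[0,0,3],[0,0,0]],[-1,[0,0,5.5],[0,0,0]],[-1,[0,0,7],[0,0,0]],[-1,[0,0,7.9],[0,0,0]],[-1,[0,0,7.9],[0,0,0]],[-1,[0,0,7.9],[0,0,0]]])

```text
time: 1.9
eef_pos: [485.9, -89.9, 244.8]
eef_rot: [3.077, 0.632, 0.002]
wrist_force: [-0.8, 0.4, 0.6]
grip_width: 0.2
gripper_force: 0.0
```

Request:
arm_command(plan=[[-1,[0,-0.6,0],[0,0,0]],[-1,[0,-1.1,0],[0,0,0]],[-1,[0,-1.6,0],[0,0,0]],[-1,[0,-2.0,0],[0,0,0]],[-1,[0,-2.4,0],[0,0,0]],[-1,[0,-2.8,0],[0,0,0]],[-1,[0,-3.2,0],[0,0,0]],[-1,[0,-3.2,0],[0,0,0]]])

```text
time: 2.57
eef_pos: [472.8, -59.2, 243.7]
eef_rot: [-3.077, -0.634, 0.0]
wrist_force: [0.4, -0.6, 0.3]
grip_width: 0.2
gripper_force: 0.0
```

```bash
cat >> h.py <<'E'
def knob():  # brass pixels in the side view -> base y, z on the plane base x=-87
    im=arm.read_camera("side"); h=cv2.cvtColor(im,cv2.COLOR_BGR2HSV)
    m=cv2.inRange(h,(18,120,120),(32,255,255)); m[:170]=0; m[215:]=0; m[:,:330]=0; m[:,395:]=0
    v,u=np.nonzero(m); print("knob px",len(u),end=" ")
    if len(u)<5: print(); return im
    c=np.array([u.mean(),v.mean()]); c0=None
    from scipy.optimize import minimize
    ang=np.linspace(-.1,.9,201); Q=[[*bw(-87,38+38*np.sin(a-.266)),43+38*np.cos(a-.266)] for a in ang]
    d=np.linalg.norm(proj("side",Q)-c,axis=1); print(c.round(1),"pawl angle",ang[d.argmin()].round(2),"res",d.min().round(2)); return im
E
python3 - <<'E'
from h import *
s=arm.state();print(s["time"],s["eef_pos"],s["wrist_force"])
q=R.from_euler('z',-P[2]).apply(s["eef_pos"]-[P[0],P[1],0]);print("tip base",q.round(1))
im=knob();crop("side",240,400,130,250,5,"pics/s3.png",im)
E
```

```text
2.5667 [472.7966039  -59.16901977 243.66017506] [ 0.35214803 -0.56908599  0.2871248 ]
tip base [-89.3  20.7 243.7]
knob px 100 [362.4 196.7] pawl angle 0.45 res 0.17
```

View pics/s3.png

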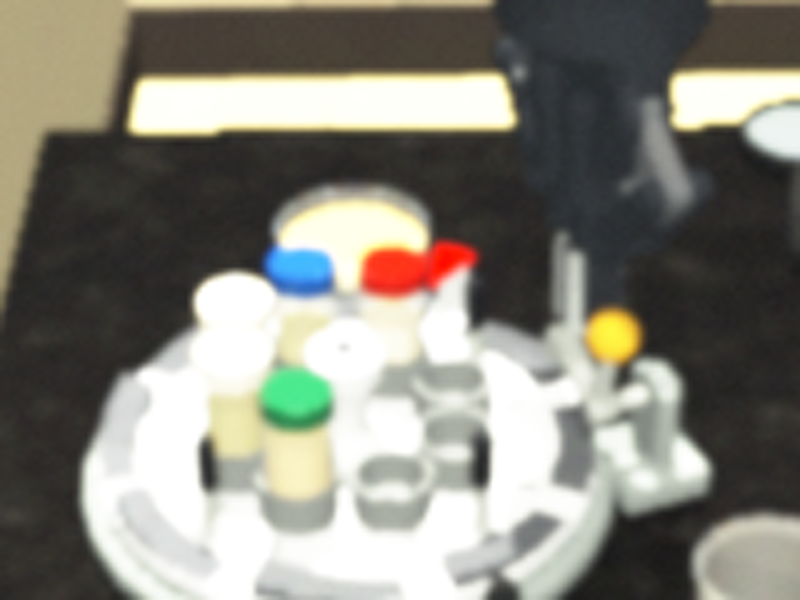

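The knob sits at (613,336) against the finger, with the pawl at about 0.45 rad and no vial near. Pushing on past balance.

Request:
arm_command(plan=[[-1,[0,-0.3,0],[0,0,0]],[-1,[0,-0.6,0],[0,0,0]],[-1,[0,-0.8,0],[0,0,0]],[-1,[0,-0.8,0],[0,0,0]],[-1,[0,0,0],[0,0,0]],[-1,[0,1,0],[0,0,0]],[-1,[0,2,0],[0,0,0]],[-1,[0,2,0],[0,0,0]]])

```text
time: 3.28
eef_pos: [481.7, -80.0, 243.8]
eef_rot: [3.077, 0.631, 0.001]
wrist_force: [0.1, 0.4, -0.0]
grip_width: -0.1
gripper_force: 0.0
```

```bash
python3 - <<'E'
from h import *
s=arm.state();print(s["time"],s["eef_pos"],s["wrist_force"])
knob()
a=np.radians(70);yw=70
xy=P[:2]+78*np.array([np.cos(a),np.sin(a)]); print(xy); go(xy,130,yw)
go(P[:2]+78*np.array([np.cos(a),np.sin(a)]),50,yw)
E
```

```text
3.2833 [481.69373936 -80.04383781 243.76646663] [ 0.13337315  0.36779697 -0.04078272]
knob px 97 [364.3 200.1] pawl angle 0.66 res 0.15
[589.70417044  30.43050119]
shift [14.29 -5.83 -5.94] turn [ 1.000e-02 -0.000e+00 -4.682e+01]
shift [14.29 -5.83  2.06] turn [ 1.000e-02 -0.000e+00 -4.682e+01]
```

Request:
arm_command(plan=[[-1,[0,0,-3],[0,0,-6]],[-1,[0,0,-6],[0,0,-12]],[-1,[3,-1.2,-6],[0,0,-19]],[-1,[6,-2.4,-6],[0,0,-26]],[-1,[9,-3.6,-6],[0,0,-33]],[-1,[12,-4.8,-6],[0,0,-40]],[-1,[14.3,-5.8,-6],[0,0,-46.8]],[-1,[14.3,-5.8,-6],[0,0,-46.8]]])

```text
time: 4.0
eef_pos: [591.2, 34.5, 303.3]
eef_rot: [-2.563, -1.816, -0.001]
wrist_force: [-0.4, 0.4, 0.3]
grip_width: -0.0
gripper_force: 0.0
```

```bash
cat >> h.py <<'E'
def c(th,r=76): return P[:2]+r*np.array([np.cos(np.radians(th)),np.sin(np.radians(th))])
E
python3 - <<'E'
from h import *
s=arm.state();print(s["time"],s["eef_pos"],s["wrist_force"],s["joint_positions"])
arm.read_camera("side");arm.read_camera("side")
go(c(71),130,71); go(c(71),50,71)
E
```

```text
4.0 [591.16846642  34.4869334  303.28489237] [-0.35034758  0.44493398  0.25558698] [-3.63552248e-03  4.89972355e-01  1.50334688e+00  5.51514991e-04
  1.14776987e+00  3.34034830e-01]
shift [-0.35 -0.05  0.  ] turn [-0.06  0.02 -0.93]
shift [-0.34 -0.05  8.  ] turn [-0.06  0.02 -0.93]
```

Request:
arm_command(plan=[[-1,[-0.4,0,0],[0,0,-0.9]],[-1,[-0.4,0,3],[0,0,-0.9]],[-1,[-0.4,0,5.5],[0,0,-0.9]],[-1,[-0.4,0,7],[0,0,-0.9]],[-1,[-0.4,0,8],[0,0,-0.9]],[-1,[-0.4,0,8],[0,0,-0.9]],[-1,[-0.4,0,8],[0,0,-0.9]]])

```text
time: 4.68
eef_pos: [588.0, 27.2, 224.2]
eef_rot: [2.559, 1.822, 0.0]
wrist_force: [0.4, 0.8, 1.6]
grip_width: 0.5
gripper_force: 0.0
```

```bash
python3 - <<'E'
from h import *
im=arm.read_camera("top")
s=arm.state();print(s["time"],s["eef_pos"],s["wrist_force"])
for t in (65,59,53,47,41,35,29,23): go(c(t),50,t)
crop("top",280,420,140,250,5.5,"pics/t2.png",im)
E
```

```text
4.7333 [588.20292083  27.41678294 224.86916258] [ 0.27278713 -0.24177272  0.36732141]
shift [0.09 0.7  0.19] turn [ 0.08 -0.03  5.93]
shift [-0.03  1.49  0.19] turn [ 0.08 -0.03 11.93]
shift [-0.23  2.26  0.19] turn [ 0.08 -0.04 17.93]
shift [-0.52  3.    0.19] turn [ 0.07 -0.04 23.93]
shift [-0.88  3.71  0.19] turn [ 0.07 -0.05 29.93]
shift [-1.31  4.38  0.19] turn [ 0.07 -0.05 35.93]
shift [-1.81  4.99  0.19] turn [ 0.07 -0.05 41.93]
shift [-2.37  5.56  0.19] turn [ 0.06 -0.06 47.93]
```

View pics/t2.png

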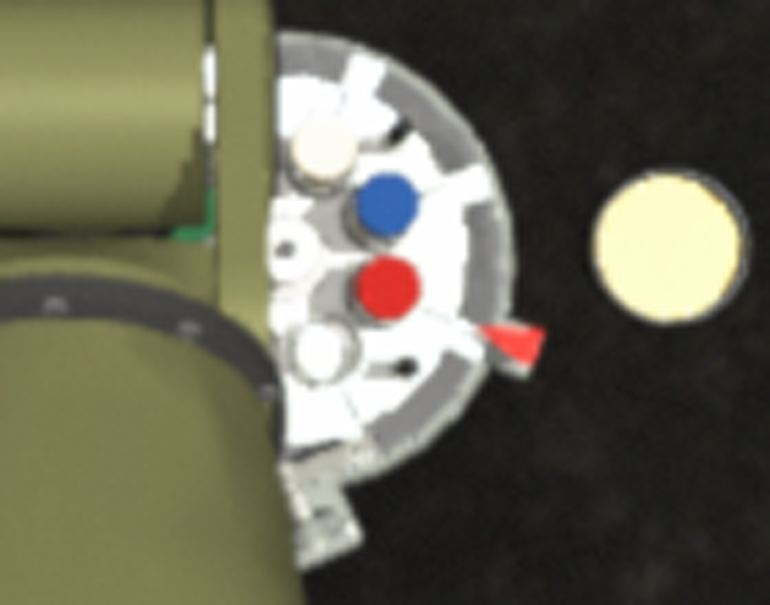

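The top view shows the carousel still in place, with red cap at (388,288), blue at (386,205) and peg_2 at (407,367) visible. Now a slow push in an arc.

Request:
arm_command(plan=[[-1,[0.1,0.4,0.1],[0,0,3]],[-1,[0.1,0.7,0.1],[0,0,6]],[-1,[0.05,1.1,0.1],[0,0,9]],[-1,[0,1.5,0.1],[0,0,12]],[-1,[-0.1,1.9,0.1],[0,0,15]],[-1,[-0.2,2.3,0.1],[0,0,18]],[-1,[-0.4,2.6,0.1],[0,0,21]],[-1,[-0.5,3.0,0.1],[0,0,24]]])

```text
time: 5.4
eef_pos: [615.0, 13.1, 224.3]
eef_rot: [2.882, 1.248, 0.003]
wrist_force: [-1.5, 0.6, -0.1]
grip_width: -0.2
gripper_force: 0.4
```

```bash
cat >> h.py <<'E'
def caps(im=None):
    im=arm.read_camera("top") if im is None else im
    h=cv2.cvtColor(im,cv2.COLOR_BGR2HSV); out=[]
    for n,ra,a0 in(("red",[((0,140,90),(8,255,255)),((172,140,90),(180,255,255))],None),("blue",[((100,120,80),(125,255,255))],None),("green",[((55,80,50),(90,255,255))],None)):
        m=sum(cv2.inRange(h,*x) for x in ra); m[:140]=0;m[240:]=0;m[:,:290]=0;m[:,385:]=0
        k,l,st,ce=cv2.connectedComponentsWithStats(m)
        for i in range(1,k):
            if st[i,4]>20:
                q=ray("top",ce[i],82)-[*P[:2],0]; print(n,st[i,4],"r",np.hypot(*q[:2]).round(1),"base ang",((np.degrees(np.arctan2(q[1],q[0])-P[2]))%360).round(1))
    return im
E
python3 - <<'E'
from h import *
im=caps(); print("start:"); caps(cv2.imread("pics/top0.png"))
s=arm.state();print(s["time"],s["eef_pos"],s["wrist_force"])
q=s["eef_pos"][:2]-P[:2];print(np.hypot(*q),np.degrees(np.arctan2(q[1],q[0])))
for t in (41,35,29,23,20,17): go(c(t),50,t)
E
```

```text
red 97 r 43.7 base ang 211.0
red 45 r 101.2 base ang 223.3
blue 92 r 43.8 base ang 256.6
start:
red 98 r 43.7 base ang 223.5
red 44 r 101.7 base ang 223.3
blue 94 r 44.1 base ang 268.8
green 95 r 43.4 base ang 45.5
5.45 [615.46355739  12.75417248 224.28567011] [1.01623997 0.01048814 0.19821483]
76.44072951488496 46.687121675827655
shift [-0.08  0.75  0.13] turn [ 0.1  -0.09  5.58]
shift [-0.2   1.54  0.13] turn [ 0.09 -0.1  11.58]
shift [-0.4   2.31  0.13] turn [ 0.09 -0.1  17.58]
shift [-0.68  3.05  0.13] turn [ 0.08 -0.11 23.58]
shift [-0.85  3.41  0.13] turn [ 0.08 -0.11 26.58]
shift [-1.03  3.77  0.13] turn [ 0.08 -0.11 29.58]
```

Request:
arm_command(plan=[[-1,[0,0.4,0.1],[0,0,3]],[-1,[-0.1,0.75,0.1],[0,0,6]],[-1,[-0.15,1.15,0.1],[0,0,9]],[-1,[-0.2,1.55,0.1],[0,0,12]],[-1,[-0.3,1.9,0.1],[0,0,15]],[-1,[-0.4,2.3,0.1],[0,0,18]],[-1,[-0.55,2.7,0.1],[0,0,21]],[-1,[-0.65,3.0,0.1],[0,0,23.5]]])

```text
time: 6.12
eef_pos: [632.5, -12.1, 223.0]
eef_rot: [3.076, 0.637, 0.003]
wrist_force: [0.3, 0.8, 0.2]
grip_width: 0.0
gripper_force: 0.5
```

```bash
python3 - <<'E'
from h import *
arm.read_camera("top"); im=caps()
s=arm.state();print(s["time"],s["eef_pos"],s["wrist_force"])
q=s["eef_pos"][:2]-P[:2];print(np.hypot(*q),np.degrees(np.arctan2(q[1],q[0])))
for t in (20,18,16,15): go(c(t),50,t)
E
```

```text
red 43 r 101.4 base ang 223.2
blue 29 r 50.8 base ang 234.3
6.2167 [632.45638511 -12.2680572  222.85000449] [-0.78862541  0.37016814  0.95808926]
75.87292066229638 23.782921314407577
shift [-0.    0.5  -0.01] turn [ 0.05 -0.09  3.46]
shift [-0.02  0.77 -0.01] turn [ 0.04 -0.09  5.46]
shift [-0.05  1.03 -0.01] turn [ 0.04 -0.09  7.46]
shift [-0.07  1.16 -0.01] turn [ 0.04 -0.09  8.46]
```

Request:
arm_command(plan=[[-1,[0,0.3,0],[0,0,2]],[-1,[0,0.6,0],[0,0,4]],[-1,[0,0.8,0],[0,0,5.5]],[-1,[0,0.95,0],[0,0,7]],[-1,[0,0.95,0],[0,0,7]],[-1,[0,0.5,0],[0,0,7]],[-1,[0,0,0],[0,0,7]],[-1,[0,0,-3],[0,0,7]]])

```text
time: 6.88
eef_pos: [630.8, -10.7, 246.6]
eef_rot: [-3.107, -0.452, 0.014]
wrist_force: [-0.4, 0.8, -0.7]
grip_width: -0.0
gripper_force: 0.0
```

Request:
arm_command(plan=[[-1,[0,0,-3],[0,0,0]],[-1,[0,0,-6],[0,0,0]],[-1,[-3,0,-6],[0,0,0]],[-1,[-6,0,-6],[0,0,0]],[-1,[-10,0,-6],[0,0,0]],[-1,[-14,0,-6],[0,0,0]],[-1,[-17,0,-6],[0,0,0]],[-1,[-19,0,-6],[0,0,0]]])

```text
time: 7.55
eef_pos: [447.4, -65.7, 311.6]
eef_rot: [-3.109, -0.451, 0.001]
wrist_force: [0.1, 0.2, -0.6]
grip_width: -0.0
gripper_force: 0.0
```

```bash
python3 - <<'E'
from h import *
arm.read_camera("top"); im=caps(); knob()
s=arm.state();print(s["time"],s["eef_pos"],s["wrist_force"])
go(bw(-87,85),110,np.degrees(P[2]))
crop("top",280,420,140,250,5.5,"pics/t3.png",im)
E
```

```text
red 101 r 43.7 base ang 180.4
red 44 r 101.7 base ang 223.3
blue 94 r 43.5 base ang 226.4
green 97 r 42.8 base ang 2.6
knob px 97 [364.6 200.1] pawl angle 0.67 res 0.41
7.7 [449.34884326 -65.64349101 312.19998404] [ 0.20250051 -0.63993733 -0.33051017]
shift [ 1.9  -6.37  2.92] turn [ 0.03 -0.05 -6.79]
```

View pics/t3.png

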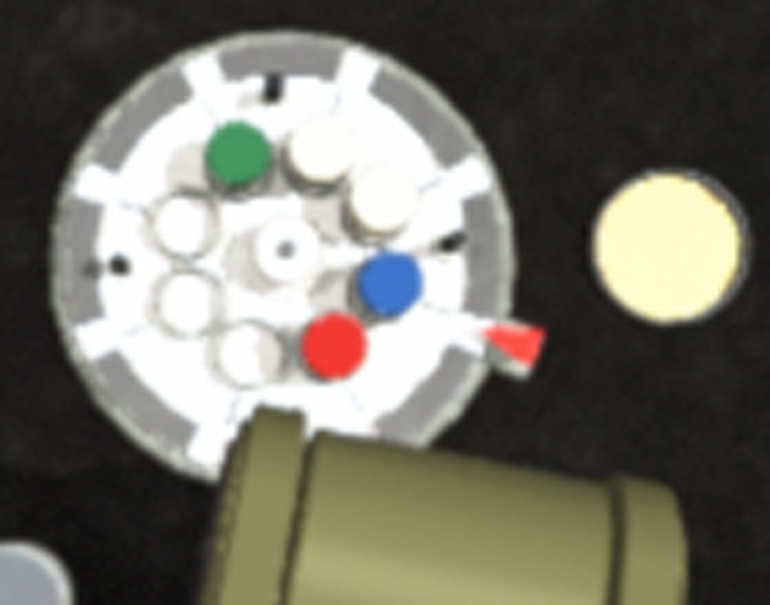

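The top view shows blue at the pointer, and all three caps moved about 42.8° (0.747 rad), which is in the window. Next, to the far (+y) side of the knob.

Request:
arm_command(plan=[[-1,[0.5,-2.2,0],[0,0,-3]],[-1,[1,-4.4,0],[0,0,-6.8]],[-1,[1.9,-6.6,1],[0,0,-6.8]],[-1,[1.9,-6.6,2.9],[0,0,-6.8]],[-1,[1.9,-6.6,2.9],[0,0,-6.8]],[-1,[1.9,-6.6,2.9],[0,0,-6.8]]])

```text
time: 8.2
eef_pos: [450.0, 3.3, 282.4]
eef_rot: [-3.076, -0.635, 0.003]
wrist_force: [-0.1, -0.7, 0.8]
grip_width: -0.1
gripper_force: 0.0
```

```bash
python3 - <<'E'
from h import *
s=arm.state();print(s["time"],s["eef_pos"],s["wrist_force"])
q=R.from_euler('z',-P[2]).apply(s["eef_pos"]-[P[0],P[1],0]);print("tip base",q.round(1))
go(bw(-87,88),71,np.degrees(P[2]));go(bw(-87,58),71,np.degrees(P[2]))
E
```

```text
8.2 [449.97525639   3.33977626 282.35624856] [-0.08511066 -0.7190528   0.82009909]
tip base [-85.6  87.1 282.4]
shift [-0.13 -0.09  3.84] turn [-0.04  0.09  0.08]
shift [-0.14  2.91  3.83] turn [-0.04  0.09  0.08]
```

Request:
arm_command(plan=[[-1,[-0.1,0,2],[0,0,0]],[-1,[-0.1,0,3.5],[0,0,0]],[-1,[-0.1,0,3.9],[0,0,0]],[-1,[-0.1,0,3.9],[0,0,0]],[-1,[-0.1,0,3.9],[0,0,0]]])

```text
time: 8.62
eef_pos: [449.1, 2.3, 244.6]
eef_rot: [3.077, 0.633, 0.001]
wrist_force: [0.5, 0.4, -0.2]
grip_width: 0.2
gripper_force: 0.0
```

Request:
arm_command(plan=[[-1,[0,0.5,0],[0,0,0]],[-1,[0,1,0],[0,0,0]],[-1,[0,1.4,0],[0,0,0]],[-1,[0,1.8,0],[0,0,0]],[-1,[0,2.2,0],[0,0,0]],[-1,[0,2.6,0],[0,0,0]],[-1,[0,2.9,0],[0,0,0]],[-1,[0,2.9,0],[0,0,0]]])

```text
time: 9.28
eef_pos: [460.4, -24.8, 243.8]
eef_rot: [3.077, 0.633, 0.0]
wrist_force: [0.4, -1.3, 0.3]
grip_width: 0.4
gripper_force: 0.0
```

Request:
arm_command(plan=[[-1,[0,-1,0],[0,0,0]],[-1,[0,-2,0],[0,0,0]],[-1,[0,-3,0],[0,0,0]],[-1,[0,-3,-3],[0,0,0]],[-1,[0,-3,-7],[0,0,0]],[-1,[0,-3,-10],[0,0,0]],[-1,[-3,-3,-10],[0,0,0]],[-1,[-6,-3,-10],[0,0,0]]])

```text
time: 9.95
eef_pos: [392.4, -19.3, 344.9]
eef_rot: [3.075, 0.637, 0.004]
wrist_force: [-0.4, 0.3, 0.4]
grip_width: 0.0
gripper_force: 0.0
```

```bash
python3 - <<'E'
from h import *
s=arm.state();print(s["time"],s["eef_pos"],s["wrist_force"])
im=knob(); t=caps()
crop("side",240,400,130,250,5,"pics/s4.png",im)
E
```

```text
9.95 [392.44950165 -19.2968614  344.86649706] [-0.36244161  0.2548671   0.39930558]
knob px 116 [357.6 191.5] pawl angle -0.06 res 0.52
red 102 r 43.8 base ang 180.4
red 44 r 101.7 base ang 223.3
blue 94 r 43.5 base ang 226.4
green 97 r 42.8 base ang 2.6
```

View pics/s4.png

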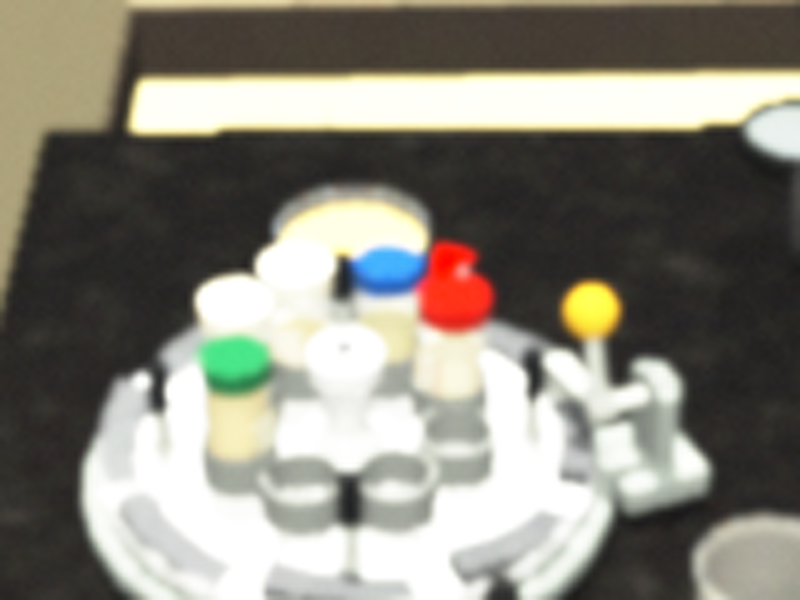

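The pawl looks down: the knob is at (592,310), the same image spot as at the start. All five vials are upright. I'll compare the knob centroid with the first image, then hand in.

```bash
python3 - <<'E'
from h import *
class A: pass
def cen(im):
    m=cv2.inRange(cv2.cvtColor(im,cv2.COLOR_BGR2HSV),(18,120,120),(32,255,255)); m[:170]=0; m[215:]=0; m[:,:330]=0; m[:,395:]=0
    v,u=np.nonzero(m); return np.array([u.mean(),v.mean()])
a=cen(cv2.imread("pics/side0.png"));b=cen(arm.read_camera("side"));print(a,b)
if np.linalg.norm(a-b)<0.9: print(arm.sign_off())
E
```

```text
[357.68907563 191.47058824] [357.64655172 191.49137931]
the job is handed in; nothing more can be done
None
```

The job is handed in: the carousel is one notch back (about 0.75 rad, blue-capped vial at the pointer), the pawl is back down, and all five vials are standing. The bottle, beaker and dish were not touched, and it took about 10 s of the 51 s allowed. The hand-in call returned no verdict.

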